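# Clamp the tube block in the bench mixer with its torque knob

## Robot

A 6-joint arm with a two-finger parallel gripper is mounted at the origin on the work surface. World frame = base frame: x ahead of the robot, y to its left, z up, the work surface at z = 0. Lengths are in mm, angles in rad, forces in N, time in s.
With the tool pointing down it reaches from about 275 to 1000 mm from the base axis. Payload 8.4 kg.
Tool frame: the origin (TCP) lies on the centre line of the jaws, within the pads' length; the fingertips stand r.tip_reach ahead of it and the grasp point (between the pads) lies 11 mm behind it (r.tip_reach is the distance from the TCP to the fingertips, in mm); z points along the fingers, y is the line along which they close (so a half turn about z gives the same grasp; the last joint's range is limited). The gripper opens to 85 mm and grips with 20 to 120 N. Pads are 22 mm wide; open, the fingers measure 114 mm over their backs; the gripper's body (76 mm by 85 mm) begins 54 mm behind the grasp point. The pads swing forward as they close: fully open they stand 13 mm farther back than shut.
Start: joints at [-1.269, 0.353, 1.633, -0, 1.155, -0.002], TCP at [186.966, -596.382, 199.681] pointing down, gripper open.
Joint ranges: [-2.63, 2.63], [-0.92, 2.1], [0.06, 2.66], [-1.3, 4.44], [0, 2.69], [-3.02, 3.02]. Speed limits (rad/s): [2.22, 2.22, 2.79, 3.14, 3.14, 3.14].

## Interface

Orientations are given as [roll, pitch, yaw] about the fixed x, y, z axes, in that order (R = Rz(yaw) Ry(pitch) Rx(roll)).
In Python, from rig import r gives the robot as it stands.
- The arm moves only by the tool carry_out, never from a script. Its argument "targets" is a list of rows, each an object with "dp": the shift along the tool's x, y, z in mm, a list of three; "yaw": the turn about the tool's z in degrees. A call has 1 to 12 rows; each row is the pose to reach, as a shift and turn from the pose commanded when the call began, along the tool's axes at that moment; what a row does not reach only later rows make up. A row lasts 1/8 s, in which the tool goes at most 62.5 mm and 10.7 degrees, less where a joint would pass 70% of its speed; a pose out of reach is approached as far as the arm can. A call with a gripper value outside its range is refused whole. "fingers" is the opening, from -1 (shut) to 1 (fully open), so that 0 is half open, set as the call begins (left out, the last holds). The fingers move at their own pace and stop on an object; "grip_force" is the grip in N (left out, the last holds). Time passes only in rows, so rows that repeat a pose let the fingers close. It gives the time, the measured TCP pose, the force, the opening and the grip force at its end, in the units of the state.
- r.sense(): the state, without advancing time (a new reading comes with each control period).
- r.grab_frame(name): name is "side" or "top" or "wrist"; returns the picture (480x640x3 uint8, red, green, blue); there is no depth.
- r.get_calibration(name): a dict with "fx", "fy", "cx", "cy" (pixels), "dist_coeffs" ([k1, k2, p1, p2, k3] as OpenCV has them; the pictures are not rectified), "rvec" (rotation vector, rad) and "tvec" (3), from world to camera coordinates, as OpenCV has them. Camera axes: x right, y down, z forward; pixel columns grow to the right and rows downward; lengths in mm; the calibration is good to about 2 mm. A picture is of the moment at which its call begins: read the wrist's pose just before it. get_calibration takes no time and is no camera call; for the wrist camera it gives the pose at the moment of the call.
- r.sign_off(): hands the job in; it is judged then, once.
The state is a dict: "clock": time; "qpos": joint angles; "qvel": joint speeds; "joint_efforts": joint torques, N m; "eef_pos": TCP position; "tcp_rot": TCP orientation; "contact_force": force on the tool from outside, world axes, zero at the start; "wrist_torque": the same for the moment, N m; "opening": opening from 0.0 (shut) to 1.0 (fully open); "grasp_force": force on a finger pad.
Only numpy, scipy, OpenCV 4.12 (cv2) and the standard library are available. Lean on these libraries where they do the work, as an engineer would, in place of code of your own. Each camera call takes 0.05 s, during which the arm holds its last target. There are 200 camera calls.

## Task

Set the oblong aluminium tube block flat in the open nest of the cream bench mixer, then turn the mixer's black knob clockwise so that the jaw slides the block up against the fence and the knob's torque clutch clicks. Stop at the click: forcing the knob on past it crushes the block in the jaw. Let go, leave the block clamped, and do not disturb the other things on the bench.

Things in the scene. Friction and masses are not known exactly. Their poses are not given: they have to be found in the camera images.
- block: oblong aluminium tube block, 90 (its x) x 50 (its y) x 50 mm tall, about 0.45 kg, 15 small wells (5 x 3) in its top; origin at the centre of its underside. It starts on the bench; the two ways round (half a turn) are equal.
- square_block: bystander: square aluminium block 56 x 56 x 44 mm with 4 large wells; origin at the centre of its underside. Leave it alone.
- mixer: cream bench mixer, fixed, 205 (x) x 285 (y) x 85 mm tall to its deck; origin at the centre of its underside, x away from its screen front. On the deck's steel plate is the nest: a fence 14 mm high on the +y side, a stop 12 mm high at either x end, a sliding jaw on the -y side. The knob stands on the deck at x 0, y -85 mm.
- nest (a point): on the nest's steel floor, 91 mm above the bench, where the centre of the block's underside ends up when clamped (block's x along this x, either way round). Axes as the mixer's. Fence face at y +25 mm, end stops at x -47.5 and +47.5 mm. The jaw starts 5 to 16 mm clear of a block against the fence, so put the block in 2 to 3 mm to the -y side.
- jaw: dark steel jaw bar, 70 (x) x 14 (y) x 14 mm tall; origin in the middle of its underside, pressing face at its y +7 mm. The knob drives its carriage in the mixer's +y, 6 mm per rad; the jaw has up to 5 mm of unseen free play on the carriage, so its place does not tell how far to turn (1.7 to 2.7 rad at about 0.12 N m before the load comes). The screw holds itself.
- knob_grip (a point): on the knob's vertical axis, 130 mm above the bench, 7 mm below the knob's top; turns with the knob. The knob is a black bar 42 mm long (this x), 14 mm wide (this y), 32 mm tall, on a disc of 22 mm radius whose top is 25 mm below this point; the deck is 45 mm below. Grip it across its width, turn it clockwise from above, regrasp as needed.
- knob (a joint): slip of the knob's torque clutch, rad: 0 before the click, 0.2 to 0.5 after it; plain turning does not count. Once the jaw is tight the torque jumps to 0.35 N m; there the clutch gives, and as it slips 0.5 rad the torque falls to 0.05 N m. After that the knob is solid and 0.1 rad more overloads the jaw (60 N, 0.48 N m). Torques are while turning; read at rest, friction may take 0.24 N m off.
- tip_box: bystander: pipette tip box 120 x 82 x 63 mm, origin under its centre
- reagent: bystander: bottle 60 mm across, 130 mm tall, origin under its centre
- beaker: bystander: beaker 70 mm across, 90 mm tall, origin under its centre
- jar: bystander: small jar 48 mm across, 75 mm tall, origin under its centre
- tube_rack: bystander: white tube rack 60 x 130 x 30 mm, origin under its centre
- marker: bystander: black marker pen 100 mm long, 12 mm thick, lying
Things that resemble listed ones, but are neither listed nor needed, are in the scene too. Leave any blue or yellow look-alike of the block alone.

How it is judged (in metres and radians):
On the way, in this order (a step that is already met when the one before it is completed fails the run):
1. the block lies flat in the nest, between the end stops, the clutch not yet clicked (z of block in the frame of nest between -0.0025 and 0.0025 m and x of block in the frame of nest between -0.005 and 0.005 m and y of block in the frame of nest between -0.016 and 0.003 m and angle between block's own z axis and vertical below 0.06 rad and value of joint knob below 0.1 rad), for 0.2 s.
2. the clutch clicks with the block against the jaw (value of joint knob above 0.2 rad and contact force between jaw and block above 4 N), for 0.1 s.
At the end, for the whole second after the job is handed in: The block lies flat in the nest (within 2.5 mm in height, 5 mm along the stops, 2 mm of the fence, 0.06 rad), at rest, the jaw presses it with more than 4 N, and the clutch has clicked (slip over 0.2 rad) (all of step 2 and z of block in the frame of nest between -0.0025 and 0.0025 m and x of block in the frame of nest between -0.005 and 0.005 m and y of block in the frame of nest between -0.002 and 0.003 m and angle between block's own z axis and vertical below 0.06 rad and angle between the x axis of block and the x axis of nest, either way round below 0.06 rad and linear speed of block below 0.02 m/s); the robot touches nothing.
It fails at once if the knob is forced on past the click: the jaw presses the block with more than 60 N (contact force between jaw and block above 60 N).
It fails at once if a bystander is moved by more than 30 mm (distance of any of square_block, tip_box, reagent, beaker, jar, tube_rack, marker from where it was at the start of the episode above 0.03 m).
It also fails if it takes over 72 s, if anything falls off the work surface, if the arm or the gripper's body presses on something with over 40 N, if the wrist force passes 120 N, or if a joint passes its speed limit or range.

## Working session

There is one attempt and no reset: what is moved stays moved. The work goes in short steps, Python scripts to look and compute and a tool call to move; the robot and the scene stay as the last step left them, time stands still between calls to the robot, and variables do not carry over. Pictures are saved under pics/ and viewed, at most 10 in all, crops included, and the job is handed in when it is done.

Besides the shell and the picture viewer there is one more tool, called after "Emit:" by a JSON object that holds its "op" and its "data", one argument or row to a line. carry_out: Moves the arm, as the interface text tells. Its arguments: {"type":"object","properties":{"targets":{"type":"array","items":{"type":"object","properties":{"dp":{"type":"array","items":{"type":"number"}},"yaw":{"type":"number"}}}},"fingers":{"type":"number"},"grip_force":{"type":"number"}},"required":["targets"]}

```bash
mkdir -p pics; cat > h.py <<'E'
from rig import r
import numpy as np, cv2
from scipy.spatial.transform import Rotation as R
def snap(n,f):
    c=r.get_calibration(n); im=r.grab_frame(n); cv2.imwrite(f,im[:,:,::-1]); return im,c
def world(c,uv,z):
    K=np.array([[c['fx'],0,c['cx']],[0,c['fy'],c['cy']],[0,0,1.]])
    p=cv2.undistortPoints(np.array(uv,float).reshape(-1,1,2),K,np.array(c['dist_coeffs'],float))[:,0]
    Rm=cv2.Rodrigues(np.array(c['rvec'],float))[0]; t=np.array(c['tvec'],float).ravel()
    o=-Rm.T@t; d=np.c_[p,np.ones(len(p))]@Rm
    return o+d*((z-o[2])/d[:,2])[:,None]
def pix(c,P):
    K=np.array([[c['fx'],0,c['cx']],[0,c['fy'],c['cy']],[0,0,1.]])
    return cv2.projectPoints(np.array(P,float).reshape(-1,3),np.array(c['rvec'],float),np.array(c['tvec'],float),K,np.array(c['dist_coeffs'],float))[0][:,0]
def tool(dw):
    return R.from_euler('xyz',r.sense()['tcp_rot']).inv().apply(dw)
E
python3 - <<'E'
from h import *
for n in('top','side'):
    im,c=snap(n,f'pics/{n}0.png')
s=r.sense();print(s,r.tip_reach)
E
```

```text
{'clock': 0.1, 'qpos': array([-1.26939075e+00,  3.53610985e-01,  1.63405105e+00, -1.80098141e-05,
        1.15519113e+00, -2.41934609e-03]), 'qvel': array([ 0.00026777, -0.00209842, -0.00224407,  0.00094641, -0.00063728,
        0.00016996]), 'joint_efforts': array([-3.35635114e-04, -6.06358051e+01, -3.42818999e+01, -1.49353878e-04,
        3.95077601e-03,  4.04627841e-06]), 'eef_pos': array([ 186.82827855, -595.93963353,  199.02045975]), 'tcp_rot': array([-3.14033211e+00,  1.34178571e-05,  3.03832216e-01]), 'contact_force': array([-0.34463905, -0.19929456, -0.99521062]), 'wrist_torque': array([-0.03546405, -0.00936492, -0.00082832]), 'grasp_force': 0.0, 'opening': 0.9980833371702641} 8.0
```

View pics/top0.png

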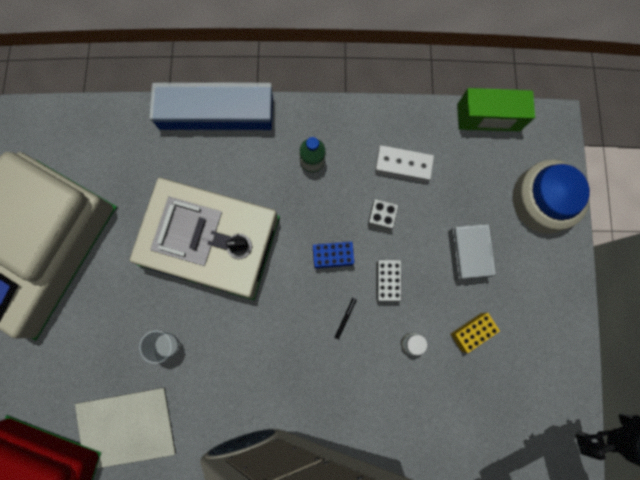

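View pics/side0.png

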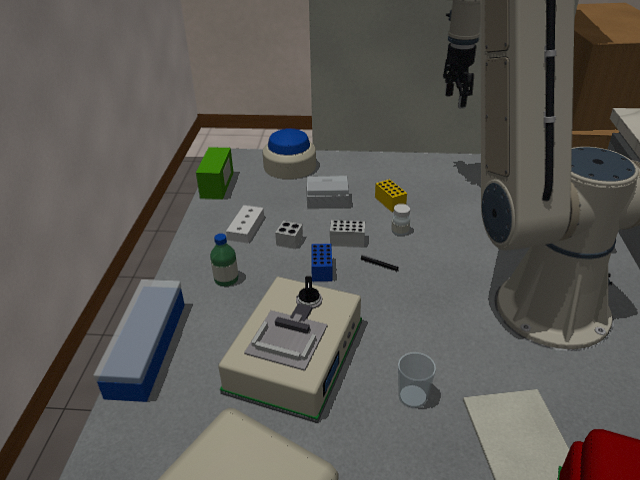

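Top view: three 15-well oblongs: blue (333,254), yellow (477,333) and bare aluminium (389,281). The last fits; the square 4-well (383,214) is the bystander. The mixer is at (205,237) with its knob at (238,244). Next, an enlarged crop to confirm.

```bash
python3 - <<'E'
from h import *
im=cv2.imread('pics/top0.png')
a=cv2.resize(im[172:304,125:285],None,fx=3.6,fy=3.6,interpolation=cv2.INTER_CUBIC)
b=cv2.resize(im[250:310,365:415],None,fx=4,fy=4,interpolation=cv2.INTER_CUBIC)
o=np.zeros((476,800,3),np.uint8);o[:a.shape[0],:576]=a[:476];o[:240,580:780]=b
cv2.imwrite('pics/crop0.png',o)
c=r.get_calibration('top')
print(world(c,[(389,281),(378.5,261),(400.5,261.5)],50))
print(world(c,[(238,244)],137),world(c,[(160,179),(278,210),(250,298),(131,262)],85))
E
```

```text
[[ 475.91764575 -231.23286372   50.        ]
 [ 520.60908459 -208.18890552   50.        ]
 [ 519.85483589 -257.85449479   50.        ]]
[[543.01910717  94.49861638 137.        ]] [[695.67294194 281.85826573  85.        ]
 [627.16692097  16.55888375  85.        ]
 [434.41394193  72.71999515  85.        ]
 [508.83005263 334.82950381  85.        ]]
```

View pics/crop0.png

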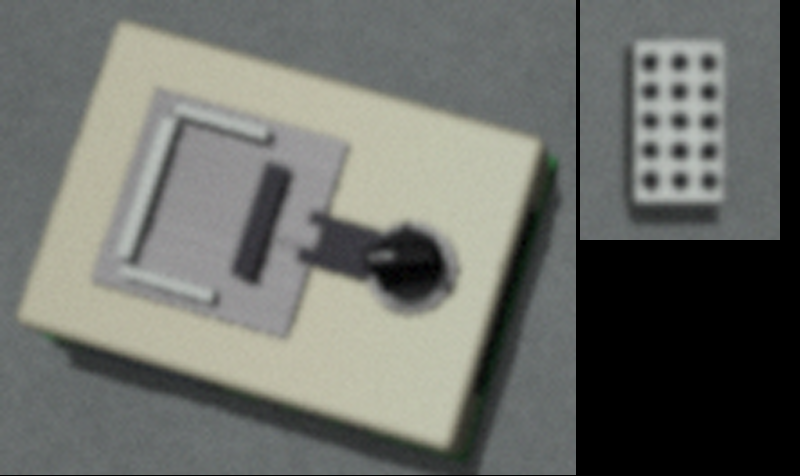

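Crop confirms it: the bare aluminium 5x3-well block at about (389.5,280.5). The mixer's fence is on the left, its end stops at top and bottom, and the jaw and knob on the right. Now the mixer pose and the first approach.

```bash
python3 - <<'E'
from h import *
c=r.get_calibration('top')
s=r.sense()
f=lambda L:[(125+u/3.6,172+v/3.6) for u,v in L]
C=world(c,f([(121,22),(545,140),(452,450),(20,320)]),85);m=C.mean(0);print('mixer',m)
M=np.array([[102.5,142.5],[102.5,-142.5],[-102.5,-142.5],[-102.5,142.5]])
A=sum(complex(*M[i])*0+complex(*(C[i]-m)[:2])*complex(*M[i]).conjugate() for i in range(4));yaw=np.angle(A);print('yaw',yaw,C[:,:2])
def loc(P): 
    d=P-m; return np.c_[d[:,0]*np.cos(yaw)+d[:,1]*np.sin(yaw),-d[:,0]*np.sin(yaw)+d[:,1]*np.cos(yaw)]
print('fence inner',loc(world(c,f([(177,120),(136,262)]),105)))
print('jaw face',loc(world(c,f([(268,165),(235,274)]),105)))
print('knob',loc(world(c,f([(405,258)]),137)))
b=world(c,[(389.5,280.5)],50)[0];print(b)
print(tool([b[0]-s['eef_pos'][0],b[1]-s['eef_pos'][1],0]))
E
```

```text
mixer [567.66379413 178.18822402  85.        ]
yaw -0.2696554550767466 [[697.71485288 285.14156544]
 [625.13531834  20.05321878]
 [436.55654742  71.58523019]
 [511.24845789 335.97288168]]
fence inner [[ 44.46772782  77.23343311]
 [-44.32135069  73.39087886]]
jaw face [[ 33.35489268  15.51258217]
 [-34.73046977  14.02958652]]
knob [[ -1.07954781 -86.02777115]]
[ 477.0397012  -232.37060104   50.        ]
[ 3.85691113e+02 -2.60091085e+02  3.22680450e-01]
```

Emit:
{"op": "carry_out", "data": {
  "targets": [
    {"dp":[48,-32,0],"yaw":2},
    {"dp":[96,-65,0],"yaw":5},
    {"dp":[144,-97,0],"yaw":7},
    {"dp":[193,-130,0],"yaw":9},
    {"dp":[241,-162,0],"yaw":11},
    {"dp":[289,-195,0],"yaw":13},
    {"dp":[338,-228,0],"yaw":15.5},
    {"dp":[386,-260,0],"yaw":17.4},
    {"dp":[386,-260,0],"yaw":17.4},
    {"dp":[386,-260,0],"yaw":17.4}
  ]
}}

```text
clock: 1.35
eef_pos: [477.1, -232.7, 199.4]
tcp_rot: [3.142, 0.001, 0.001]
contact_force: [0.1, -0.9, 0.2]
opening: 1.0
grasp_force: 0.0
```

```bash
python3 - <<'E'
from h import *
im,c=snap('wrist','pics/w1.png');s=r.sense();print(s['eef_pos'],s['tcp_rot'],s['clock'])
print(pix(c,[(477,-232,50),(522,-207,50),(522,-257,50),(432,-257,50),(432,-207,50)]))
E
```

```text
[ 476.84751711 -233.27502945  199.43372214] [3.14154365e+00 7.78759600e-04 1.59647137e-04] 1.4
[[326.11176774 214.71049041]
 [296.40064266 162.26082695]
 [355.94664273 162.33788732]
 [353.66735106 263.43013673]
 [298.43496678 263.3719434 ]]
```

View pics/w1.png

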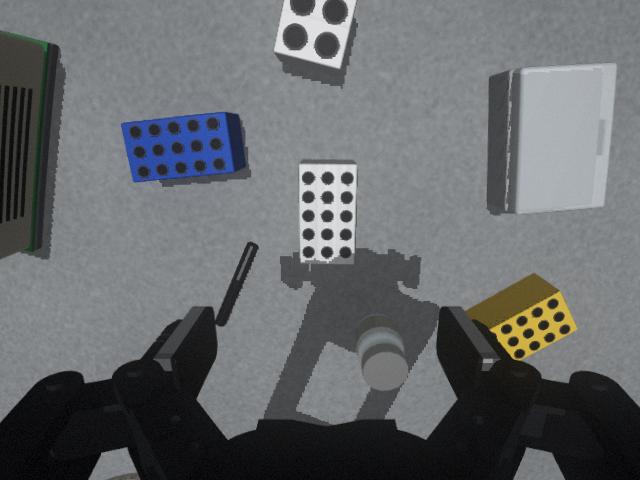

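The block's top corners are at (301,164) to (354,262) with its centre well at (327,215), within about 1 mm of the estimate and at yaw about 0. Marker (240,285) and jar (380,360) are clear of the fingers. Descend and grasp.

Emit:
{"op": "carry_out", "data": {
  "targets": [
    {"dp":[0,0,55],"yaw":0},
    {"dp":[0,0,105],"yaw":0},
    {"dp":[0,0,140],"yaw":0},
    {"dp":[0,0,160],"yaw":0},
    {"dp":[0,0,172],"yaw":0},
    {"dp":[0,0,172],"yaw":0}
  ]
}}

```text
clock: 2.15
eef_pos: [476.7, -233.4, 27.3]
tcp_rot: [-3.141, 0.001, -0.001]
contact_force: [-0.4, 0.7, 0.7]
opening: 0.999
grasp_force: 0.0
```

Emit:
{"op": "carry_out", "data": {
  "targets": [
    {"dp":[0,0,0],"yaw":0},
    {"dp":[0,0,0],"yaw":0},
    {"dp":[0,0,0],"yaw":0},
    {"dp":[0,0,0],"yaw":0},
    {"dp":[0,0,0],"yaw":0},
    {"dp":[0,0,0],"yaw":0}
  ],
  "fingers": -1,
  "grip_force": 50
}}

```text
clock: 2.9
eef_pos: [477.5, -232.8, 27.7]
tcp_rot: [-3.142, 0.0, 0.0]
contact_force: [-0.6, -0.1, -0.4]
opening: -0.002
grasp_force: 0.0
```

Emit:
{"op": "carry_out", "data": {
  "targets": [
    {"dp":[0,0,-20],"yaw":0},
    {"dp":[0,0,-60],"yaw":0},
    {"dp":[0,0,-115],"yaw":0},
    {"dp":[0,0,-172],"yaw":0},
    {"dp":[0,0,-193],"yaw":0},
    {"dp":[0,0,-193],"yaw":0}
  ]
}}

```text
clock: 3.65
eef_pos: [478.5, -233.3, 222.4]
tcp_rot: [3.14, -0.003, 0.0]
contact_force: [-0.2, -0.3, -0.9]
opening: 0.002
grasp_force: 0.0
```

The fingers shut fully without the block. Looking.

```bash
python3 - <<'E'
from h import *
im,c=snap('wrist','pics/w2.png');s=r.sense();print(s['eef_pos'],s['tcp_rot'],s['clock'])
im2,c2=snap('top','pics/t2.png')
print(pix(c,[(477,-232,50)]))
cv2.imwrite('pics/c2.png',np.hstack([cv2.resize(im[:,:,::-1],(440,330)),cv2.resize(im2[235:325,325:420,::-1],(348,330))]))
E
```

```text
[ 477.56296949 -232.83449681  220.75675846] [ 3.14121637e+00 -7.71726094e-04  1.07155186e-04] 3.7
[[325.19132483 211.58485148]]
```

View pics/c2.png

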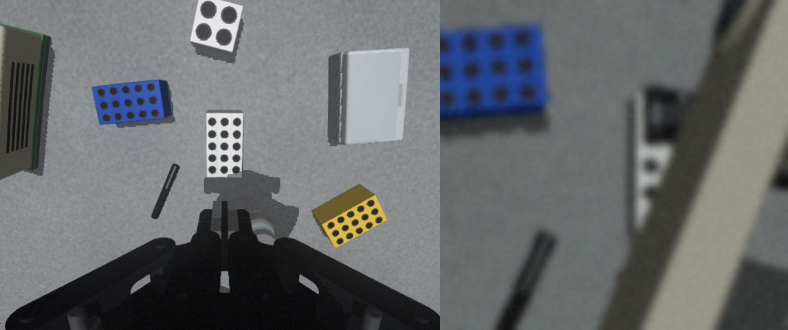

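```bash
python3 - <<'E'
from h import *
s=r.sense();p=s['eef_pos'];print(p,s['qpos'])
tip=p-[0,0,8]
for n in('top','side','wrist'):
    c=r.get_calibration(n);print(n,pix(c,[p,tip]).round(1).tolist())
    Rm=cv2.Rodrigues(np.array(c['rvec']))[0];print(-Rm.T@np.array(c['tvec']).ravel(),Rm[2])
im,c=snap('side','pics/s2.png')
t=cv2.imread('pics/t2.png');i=im[:,:,::-1]
cv2.imwrite('pics/c3.png',np.hstack([cv2.resize(t[200:350,330:480],(400,400)),cv2.resize(i[100:300,260:460],(400,400))]))
E
```

```text
[ 476.95846466 -232.52764224  219.7512696 ] [-4.56469820e-01  1.86741392e-01  1.81155866e+00  4.30383587e-05
  1.14439923e+00  1.11421825e+00]
top [[403.7, 273.5], [402.9, 273.9]]
[ 388.09367188  -53.11416125 1168.50054008] [ 0.16180053 -0.01982986 -0.98662423]
side [[348.6, 168.4], [348.6, 171.3]]
[ 437.12732815 1004.67875988  913.21458384] [ 0.07718405 -0.79577305 -0.6006562 ]
wrist [[327.6, 279.4], [327.5, 273.6]]
[ 547.8738529  -231.89238719  394.1272156 ] [-2.85602780e-01 -1.21605807e-04 -9.58348077e-01]
```

View pics/c3.png

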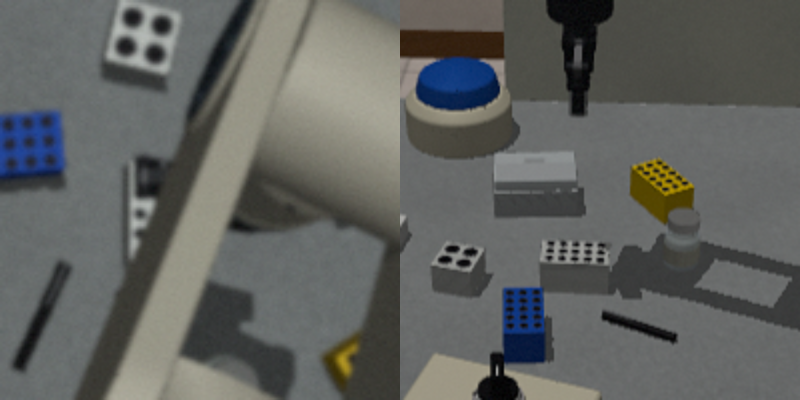

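The block is unmoved (side crop at (575,255)). The actual fingertips show at side (349,157) and wrist (327,295), against (349,171) and (327,274) predicted, so they stand higher than tip_reach says. Quantifying.

```bash
python3 - <<'E'
from h import *
p=r.sense()['eef_pos']
cs,cw=r.get_calibration('side'),r.get_calibration('wrist')
for dz in(-8,0,10,20,25,30,35,40):
    print(dz,pix(cs,[p+[0,0,dz],p+[0,5,dz]])[:,1].round(1),pix(cw,[p+[x,0,dz] for x in(-11,0,11)])[:,1].round(1))
# tip profile in images
w=cv2.imread('pics/w2.png',0);print(w[270:330:3,325:331:5].T)
s=cv2.imread('pics/s2.png',0);print(s[145:172,347:352:2].T)
t=cv2.imread('pics/t2.png');cv2.imwrite('pics/t2c.png',t)
E
```

```text
-8 [171.5 172.5] [293.2 273.5 253.2]
0 [168.6 169.6] [299.7 279.4 258.3]
10 [165. 166.] [308.7 287.5 265.4]
20 [161.3 162.3] [318.7 296.5 273.3]
25 [159.5 160.5] [324.1 301.4 277.6]
30 [157.6 158.6] [329.9 306.5 282.2]
35 [155.7 156.7] [335.9 312.  287.1]
40 [153.9 154.9] [342.4 317.9 292.2]
[[79 83 77 77 78 74 80 76 32 31 32 28 29 29 33 25 27 25 21 21]
 [80 83 78 76 77 78 77 77 40 36 40 33 27 29 31 30 23 25 26 21]]
[[  2   5  10   2  10  10   6   6  12   9   7  15  46  84 108 105 106 107
  105 105 107 108 107 107 108 108 110]
 [  9  11  15  12   9   8  14  16  18   8   5  19  36  77 108 104 105 107
  106 105 107 108 107 108 107 108 107]
 [  9   9  13   1  10   2  10   5   2   8   5  13  33  78 106 106 107 107
  106 105 105 104 106 106 105 107 107]]
```

The tips stand about 31 mm above the reported TCP, not 8 below, which also explains closing above the block. Open, go down to TCP z of about 0 and check.

Emit:
{"op": "carry_out", "data": {
  "targets": [
    {"dp":[0,0,20],"yaw":0},
    {"dp":[0,0,50],"yaw":0},
    {"dp":[0,0,80],"yaw":0},
    {"dp":[0,0,110],"yaw":0},
    {"dp":[0,0,140],"yaw":0},
    {"dp":[0,0,170],"yaw":0},
    {"dp":[0,0,190],"yaw":0},
    {"dp":[0,0,205],"yaw":0},
    {"dp":[0,0,215],"yaw":0},
    {"dp":[0,0,220],"yaw":0},
    {"dp":[0,0,220],"yaw":0}
  ],
  "fingers": 1
}}

```text
clock: 5.18
eef_pos: [477.5, -232.8, 0.7]
tcp_rot: [-3.142, 0.0, 0.0]
contact_force: [0.3, 0.1, -0.0]
opening: 0.996
grasp_force: 0.0
```

```bash
python3 - <<'E'
from h import *
s=r.sense();p=s['eef_pos'];print(p,s['contact_force'],s['opening'])
im,c=snap('side','pics/s3.png');i=im[:,:,::-1]
b=[(x,y,z) for z in(0,50) for x in(432,522) for y in(-257.5,-207.5)];print(pix(c,b).round(1).tolist())
w,cw=snap('wrist','pics/w3.png')
cv2.imwrite('pics/c4.png',np.hstack([cv2.resize(i[170:260,305:395],(400,400),interpolation=cv2.INTER_CUBIC),cv2.resize(w[:,:,::-1],(400,400))]))
E
```

```text
[ 477.53164471 -232.82437915    0.66337919] [ 0.25505452  0.05642028 -0.01159939] 0.9960511254038743
[[364.5, 236.1], [364.1, 247.3], [331.1, 234.9], [329.9, 246.0], [365.1, 220.8], [364.7, 231.7], [331.1, 219.6], [329.8, 230.5]]
```

View pics/c4.png

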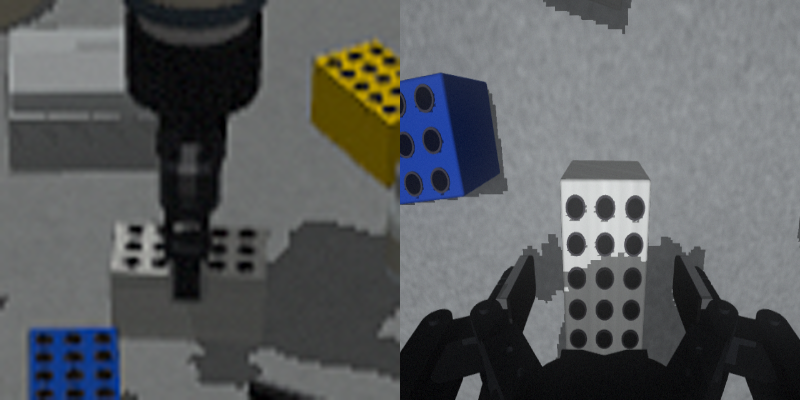

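Side crop: the near finger's tip at (186,300) is about z 45 with TCP at 0.7, level with the block's top band, so the offset is confirmed (tip about TCP+31 shut, +44 open). Wrist: the block is centred between the fingers. Lower 15 more and grasp.

Emit:
{"op": "carry_out", "data": {
  "targets": [
    {"dp":[0,0,8],"yaw":0},
    {"dp":[0,0,15],"yaw":0},
    {"dp":[0,0,15],"yaw":0}
  ]
}}

```text
clock: 5.65
eef_pos: [476.9, -232.6, -15.0]
tcp_rot: [-3.141, 0.001, 0.0]
contact_force: [-0.3, 0.2, -0.0]
opening: 0.998
grasp_force: 0.0
```

Emit:
{"op": "carry_out", "data": {
  "targets": [
    {"dp":[0,0,0],"yaw":0},
    {"dp":[0,0,0],"yaw":0},
    {"dp":[0,0,0],"yaw":0},
    {"dp":[0,0,0],"yaw":0},
    {"dp":[0,0,0],"yaw":0}
  ],
  "fingers": -1,
  "grip_force": 50
}}

```text
clock: 6.28
eef_pos: [477.8, -233.0, -13.9]
tcp_rot: [3.141, -0.001, 0.0]
contact_force: [-0.7, -1.0, 5.1]
opening: 0.576
grasp_force: 52.5
```

Gripped (49 mm). Lift, swing toward the mixer and stop short of the nest to look at nest and knob.

Emit:
{"op": "carry_out", "data": {
  "targets": [
    {"dp":[0,0,-15],"yaw":0},
    {"dp":[0,0,-55],"yaw":0},
    {"dp":[0,0,-105],"yaw":0},
    {"dp":[0,-20,-155],"yaw":0},
    {"dp":[-2,-55,-200],"yaw":0},
    {"dp":[-4,-105,-220],"yaw":2},
    {"dp":[-6,-160,-220],"yaw":5},
    {"dp":[-8,-215,-220],"yaw":8},
    {"dp":[-10,-270,-220],"yaw":11},
    {"dp":[-13,-325,-220],"yaw":14},
    {"dp":[-15,-380,-220],"yaw":15.5},
    {"dp":[-17,-423,-220],"yaw":15.5}
  ]
}}

```text
clock: 7.78
eef_pos: [459.5, 192.2, 206.1]
tcp_rot: [-3.141, 0.0, -0.27]
contact_force: [0.5, -0.5, -3.1]
opening: 0.578
grasp_force: 53.4
```

Emit:
{"op": "carry_out", "data": {
  "targets": [
    {"dp":[0,0,0],"yaw":0},
    {"dp":[0,0,0],"yaw":0}
  ]
}}

```text
clock: 8.02
eef_pos: [459.8, 189.9, 205.7]
tcp_rot: [3.141, 0.0, -0.27]
contact_force: [0.0, 0.3, -3.6]
opening: 0.578
grasp_force: 53.7
```

```bash
python3 - <<'E'
from h import *
im,c=snap('wrist','pics/w5.png');s=r.sense();print(s['eef_pos'],s['tcp_rot'],s['opening'],s['clock'])
m=np.array([567.7,178.2]);y=-.2697;Q=np.array([[np.cos(y),-np.sin(y)],[np.sin(y),np.cos(y)]])
g=lambda a,b,z:np.r_[m+Q@[a,b],z]
P={'fenceL':g(40,75,105),'fenceR':g(-40,75,105),'stop+':g(47.5,50,103),'stop-':g(-47.5,50,103),'knob':g(0,-85,137),'c1':g(102.5,-142.5,85),'c2':g(102.5,142.5,85)}
for k,v in P.items():print(k,pix(c,[v]).round(0).tolist())
cv2.imwrite('pics/w5b.png',cv2.resize(im[:,:,::-1],(800,600)))
E
```

```text
[460.00930509 189.47750737 205.7233513 ] [ 3.14097396e+00  3.71153023e-04 -2.70505948e-01] 0.5736741577317821 8.075
fenceL [[186.0, 12.0]]
fenceR [[195.0, 137.0]]
stop+ [[224.0, 0.0]]
stop- [[232.0, 147.0]]
knob [[439.0, 68.0]]
c1 [[509.0, -75.0]]
c2 [[95.0, -71.0]]
```

View pics/w5b.png

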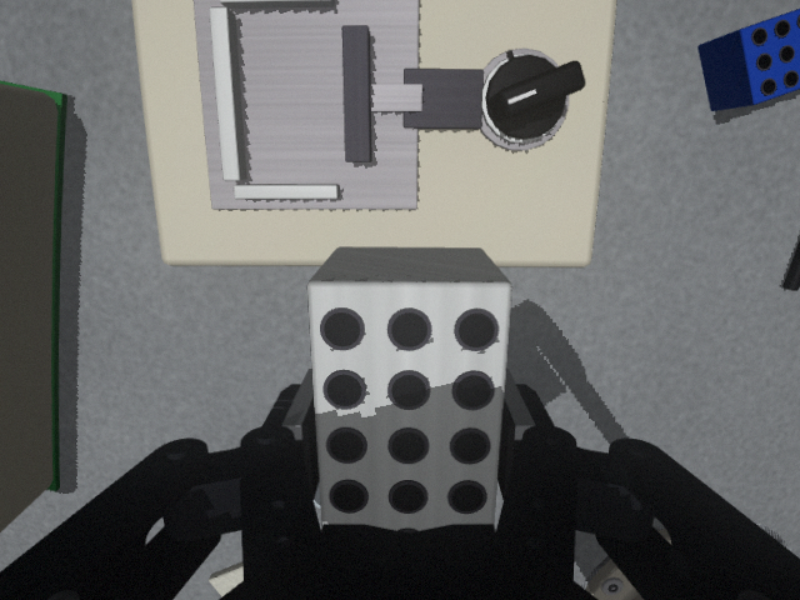

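Wrist view (800 px scale): fence (210-240, 8-180), near stop (235-340,185-198), far stop at y about 5, jaw (343-372, 26-162), and the knob bar from about (507,103) to (581,72). Refining the numbers with edge profiles.

```bash
python3 - <<'E'
from h import *
c=r.get_calibration('wrist');g=cv2.imread('pics/w5.png',0)
for v in(40,80,120):print('row',v,'x160..200',g[v,160:202].tolist())
for u in(215,240):print('col',u,'y0..12',g[0:12,u].tolist(),'y140..165',g[140:168,u].tolist())
m=np.array([567.7,178.2,0]);y=-.2697
def loc(L,z):
    d=world(c,np.array(L)/1.25,z)-m; return (R.from_euler('z',-y).apply(d)[:,:2]).round(1).tolist()
print('deck near edge',loc([(200,265),(550,265)],85))
print('deck left',loc([(137,50),(155,200)],85),'right',loc([(613,20),(600,180)],85))
print('fence in',loc([(229,10),(240,180)],105))
print('stop',loc([(240,185),(335,185)],103),'up',loc([(250,10),(330,10)],91))
print('jaw face',loc([(343,26),(345,162)],105))
print('knob ends',loc([(507,103),(581,72)],137))
print('block top corners',[world(c,np.array(q)/1.25,207+63).tolist() for q in ([(308,283),(510,283)],)])
E
```

```text
row 40 x160..200 [150, 152, 152, 151, 151, 152, 153, 150, 154, 149, 177, 193, 196, 197, 198, 204, 204, 203, 201, 201, 201, 201, 199, 144, 72, 70, 71, 72, 67, 72, 79, 83, 82, 82, 86, 138, 154, 155, 155, 154, 155, 155]
row 80 x160..200 [184, 151, 151, 155, 158, 156, 155, 155, 154, 154, 153, 157, 153, 176, 186, 196, 198, 197, 203, 201, 201, 203, 201, 202, 200, 195, 143, 84, 72, 75, 74, 73, 77, 83, 91, 91, 108, 146, 159, 155, 160, 161]
row 120 x160..200 [188, 187, 185, 187, 183, 158, 157, 156, 154, 153, 157, 158, 155, 160, 157, 159, 160, 188, 193, 196, 198, 198, 198, 199, 199, 200, 198, 201, 196, 146, 82, 75, 74, 70, 73, 75, 83, 91, 114, 155, 159, 158]
col 215 y0..12 [151, 81, 73, 76, 76, 74, 80, 84, 82, 84, 139, 157] y140..165 [168, 169, 165, 165, 164, 162, 162, 99, 157, 209, 203, 203, 202, 195, 199, 198, 198, 194, 164, 87, 99, 126, 165, 164, 162, 159, 153, 105]
col 240 y0..12 [122, 77, 75, 71, 71, 69, 83, 85, 82, 108, 160, 163] y140..165 [165, 167, 163, 163, 163, 160, 154, 126, 162, 208, 208, 207, 204, 203, 201, 199, 200, 194, 166, 115, 154, 169, 166, 168, 163, 162, 150, 150]
deck near edge [[-98.0, 115.5], [-98.4, -108.5]]
deck left [[29.6, 139.1], [-56.7, 139.3]] right [[44.0, -134.5], [-45.4, -135.2]]
fence in [[43.2, 76.1], [-44.7, 77.4]]
stop [[-47.6, 78.4], [-48.1, 23.7]] up [[46.9, 69.1], [46.0, 24.8]]
jaw face [[34.2, 16.2], [-35.4, 17.3]]
knob ends [[-7.9, -65.5], [6.6, -100.4]]
block top corners [[[507.9359143974402, 201.22857041259977, 270.0], [494.9706647587629, 154.54453093463462, 270.0]]]
```

```bash
python3 - <<'E'
from h import *
c=r.get_calibration('wrist')
m=np.array([567.7,178.2,0]);y=-.2697
Rz=R.from_euler('z',y)
def loc(L,z):
    d=world(c,np.array(L,float),z)-m; return Rz.inv().apply(d)[:,:2].round(1).tolist()
print('fence',loc([(183.2,40),(186.2,80),(189.2,120)],105),loc([(195.2,40),(196.5,80),(198.5,120)],91))
print('stop near',loc([(215,148.5),(240,148.5)],103), 'far bottom',loc([(215,10),(240,9.3)],91),'far top',loc([(215,.5),(240,.3)],103))
s=r.sense();e=s['eef_pos']
print('block corners (top z=270)',Rz.inv().apply(world(c,np.array([(308,283),(510,283)])/1.25,270)-e).round(1).tolist())
t=m+Rz.apply([-.6,47.5,0]);print('target',t,'tool dp',tool([t[0]-e[0],t[1]-e[1],0]).round(1),e)
E
```

```text
fence [[23.5, 77.7], [-1.9, 77.8], [-28.3, 78.0]] [[26.3, 74.0], [-0.3, 75.1], [-28.0, 75.9]]
stop near [[-48.1, 61.8], [-48.3, 43.8]] far bottom [[45.4, 58.8], [45.5, 41.4]] far top [[47.8, 55.2], [47.5, 38.7]]
block corners (top z=270) [[43.1, 24.1, 64.3], [43.0, -24.4, 64.3]]
target [579.77769841 224.14278182   0.        ] tool dp [ 1.061e+02 -6.540e+01 -1.000e-01] [460.00930509 189.47750737 205.7233513 ]
```

Emit:
{"op": "carry_out", "data": {
  "targets": [
    {"dp":[40,-24,0],"yaw":0},
    {"dp":[80,-49,0],"yaw":0},
    {"dp":[108,-66,0],"yaw":0},
    {"dp":[108,-66,30],"yaw":0},
    {"dp":[108,-66,70],"yaw":0},
    {"dp":[108,-66,95],"yaw":0},
    {"dp":[108,-66,106],"yaw":0},
    {"dp":[108,-66,106],"yaw":0},
    {"dp":[108,-66,106],"yaw":0}
  ]
}}

```text
clock: 9.2
eef_pos: [583.1, 224.9, 101.0]
tcp_rot: [-3.14, -0.002, -0.271]
contact_force: [0.3, 0.1, -3.9]
opening: 0.576
grasp_force: 53.8
```

```bash
python3 - <<'E'
from h import *
im,c=snap('wrist','pics/w6.png');s=r.sense();print(s['eef_pos'],s['tcp_rot'],s['clock'])
e=s['eef_pos'];Rz=R.from_euler('z',-.2697);T=lambda z:(e+Rz.apply([45,0,0]))
print('block far top edge',pix(c,[e+Rz.apply([x,yy,64.5]) for x in(43,45) for yy in(-25,25)]).round(1).tolist())
cv2.imwrite('pics/w6b.png',cv2.resize(im[60:360,120:520,::-1],(800,600),interpolation=cv2.INTER_CUBIC))
E
```

```text
[583.1152943  225.07673316 101.08583871] [-3.14032532e+00 -1.72549389e-03 -2.70654454e-01] 9.25
block far top edge [[409.5, 226.3], [242.4, 226.5], [409.9, 219.8], [242.0, 219.9]]
```

View pics/w6b.png

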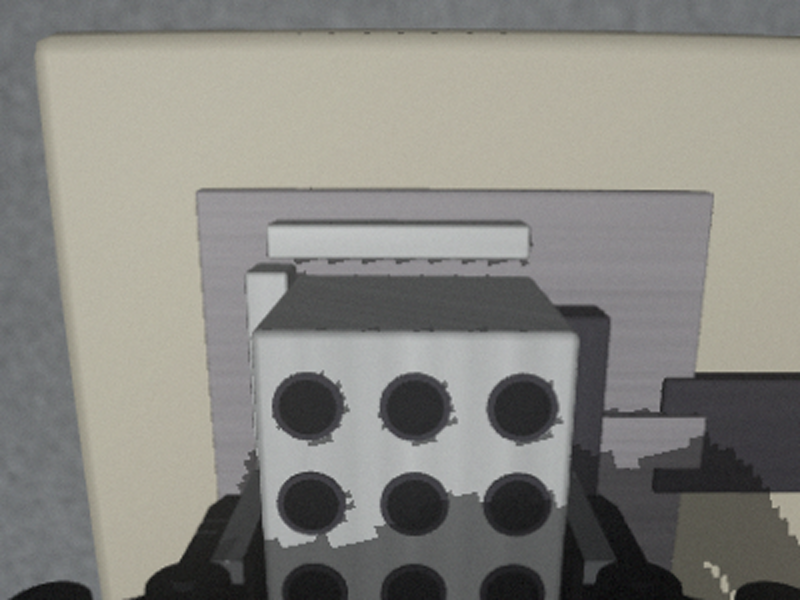

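Block far top edge at crop y=330 (x 255-577) and far bottom edge at y=277 (298-530). Far stop's inner top edge is at y=258, the fence's inner edge at about x=293, the jaw to the right at 607. Computing relative offsets.

```bash
python3 - <<'E'
from h import *
c=r.get_calibration('wrist');e=r.sense()['eef_pos'];Rz=R.from_euler('z',-.2697)
def L(l,z):
    return Rz.inv().apply(world(c,[(120+a/2,60+b/2) for a,b in l],z)-e)[:,:2].round(1).tolist()
print('stop inner',L([(270,258),(525,259)],103),'far stop ends outer top',L([(268,231),(528,232)],103))
for b in(10.5,14.5): print('block bottom',L([(298,277),(530,277)],e[2]+b),'top',L([(255,331),(577,331)],e[2]+50+b))
print('fence inner far corner',L([(293,270)],105),'jaw back far',L([(606,318)],105),'jaw far z105 edge')
print('plate',L([(198,190),(713,192)],91))
E
```

```text
stop inner [[45.0, 32.7], [44.7, -25.6]] far stop ends outer top [[51.1, 32.8], [50.8, -26.0]]
block bottom [[42.1, 25.1], [42.0, -25.5]] top [[42.2, 24.5], [42.2, -25.5]]
block bottom [[42.7, 24.5], [42.7, -24.9]] top [[43.2, 23.6], [43.2, -24.6]]
fence inner far corner [[42.5, 27.2]] jaw back far [[31.3, -44.6]] jaw far z105 edge
plate [[59.6, 51.4], [59.2, -72.1]]
```

Clearances: far stop about 2.7 mm (of 5), fence about 2.5, jaw about 5. Descend, then feel for the floor.

Emit:
{"op": "carry_out", "data": {
  "targets": [
    {"dp":[0,0,8],"yaw":0},
    {"dp":[0,0,15],"yaw":0},
    {"dp":[0,0,19],"yaw":0},
    {"dp":[0,0,19],"yaw":0}
  ]
}}

```text
clock: 9.75
eef_pos: [581.8, 224.8, 80.1]
tcp_rot: [3.141, 0.001, -0.27]
contact_force: [0.4, -0.1, -3.9]
opening: 0.579
grasp_force: 53.8
```

Emit:
{"op": "carry_out", "data": {
  "targets": [
    {"dp":[0,0,1],"yaw":0},
    {"dp":[0,0,2],"yaw":0},
    {"dp":[0,0,2],"yaw":0}
  ]
}}

```text
clock: 10.12
eef_pos: [582.2, 224.9, 78.7]
tcp_rot: [-3.142, -0.0, -0.27]
contact_force: [-0.2, -0.1, -2.7]
opening: 0.576
grasp_force: 53.8
```

Emit:
{"op": "carry_out", "data": {
  "targets": [
    {"dp":[0,0,1],"yaw":0},
    {"dp":[0,0,2],"yaw":0},
    {"dp":[0,0,2],"yaw":0}
  ]
}}

```text
clock: 10.5
eef_pos: [582.3, 224.9, 77.1]
tcp_rot: [-3.141, -0.0, -0.27]
contact_force: [-1.6, -0.6, 2.1]
opening: 0.581
grasp_force: 54.4
```

Emit:
{"op": "carry_out", "data": {
  "targets": [
    {"dp":[0,0,0.7],"yaw":0},
    {"dp":[0,0,1.5],"yaw":0},
    {"dp":[0,0,1.5],"yaw":0}
  ]
}}

```text
clock: 10.88
eef_pos: [582.3, 225.0, 77.1]
tcp_rot: [-3.141, -0.0, -0.27]
contact_force: [-6.8, -2.6, 16.3]
opening: 0.577
grasp_force: 56.3
```

Floor felt at TCP z=77 as expected, so the block is down in the nest. Ease off, release, rise.

Emit:
{"op": "carry_out", "data": {
  "targets": [
    {"dp":[0,0,-1],"yaw":0},
    {"dp":[0,0,-1],"yaw":0}
  ]
}}

```text
clock: 11.12
eef_pos: [582.3, 224.9, 77.1]
tcp_rot: [-3.141, -0.0, -0.27]
contact_force: [-4.3, -2.0, 9.2]
opening: 0.577
grasp_force: 55.4
```

Emit:
{"op": "carry_out", "data": {
  "targets": [
    {"dp":[0,0,0],"yaw":0},
    {"dp":[0,0,0],"yaw":0},
    {"dp":[0,0,0],"yaw":0},
    {"dp":[0,0,0],"yaw":0},
    {"dp":[0,0,-15],"yaw":0},
    {"dp":[0,0,-50],"yaw":0},
    {"dp":[0,0,-90],"yaw":0},
    {"dp":[0,0,-90],"yaw":0}
  ],
  "fingers": 0.7
}}

```text
clock: 12.12
eef_pos: [584.7, 225.9, 170.9]
tcp_rot: [-3.137, -0.006, -0.27]
contact_force: [0.9, 0.0, -0.7]
opening: 0.849
grasp_force: 0.0
```

```bash
python3 - <<'E'
from h import *
im,c=snap('wrist','pics/w7.png');s=r.sense();print(s['eef_pos'],s['tcp_rot'],s['clock'],s['opening'],s['qpos'])
e=s['eef_pos'];m=np.array([567.7,178.2,0]);Rz=R.from_euler('z',-.2697)
k=m+Rz.apply([-.5,-84.5,137]);print('knob px',pix(c,[k]),k)
cv2.imwrite('pics/w7b.png',cv2.resize(im[:,:,::-1],(800,600),interpolation=cv2.INTER_CUBIC))
E
```

```text
[583.38522539 225.39604292 168.70957201] [-3.13916055 -0.00326201 -0.27042264] 12.175 0.8458912064850277 [3.66283667e-01 3.81000858e-01 1.66545140e+00 1.81783635e-05
 1.09107155e+00 2.20749031e+00]
knob px [[553.84641066 263.89179431]] [544.70370077  96.88782243 137.        ]
```

View pics/w7b.png

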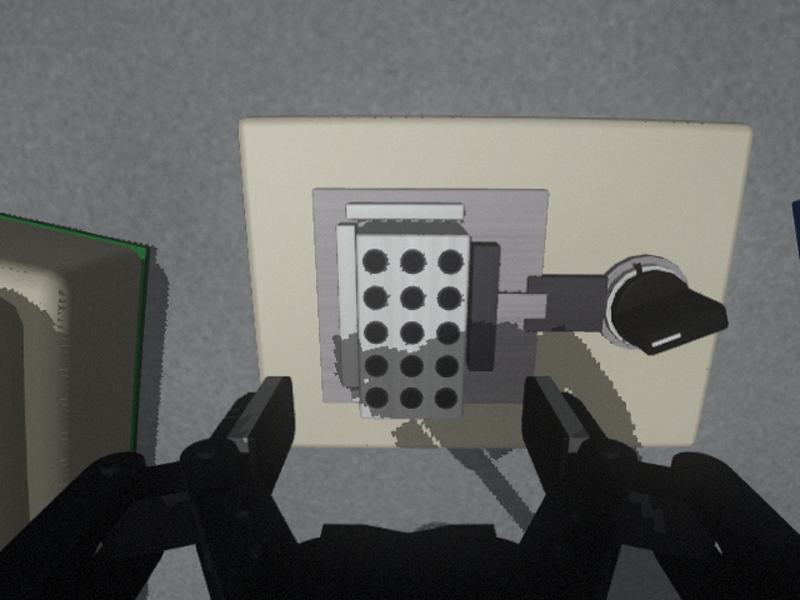

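The block sits in the nest between the stops. The knob bar's white mark runs (652,347) to (680,335), with the bar end at (727,322). Now above the knob with the tool turned along the bar.

Emit:
{"op": "carry_out", "data": {
  "targets": [
    {"dp":[0,10,0],"yaw":-9},
    {"dp":[0,30,0],"yaw":-19},
    {"dp":[-1,55,0],"yaw":-29},
    {"dp":[-1,80,0],"yaw":-39},
    {"dp":[-2,105,0],"yaw":-49},
    {"dp":[-3,125,0],"yaw":-59},
    {"dp":[-3,134,0],"yaw":-69},
    {"dp":[-3,134,0],"yaw":-79},
    {"dp":[-3,134,0],"yaw":-89},
    {"dp":[-3,134,0],"yaw":-99},
    {"dp":[-3,134,0],"yaw":-108},
    {"dp":[-3,134,0],"yaw":-112.5}
  ],
  "fingers": 0
}}

```text
clock: 13.68
eef_pos: [542.7, 96.5, 165.4]
tcp_rot: [-3.14, 0.0, 1.697]
contact_force: [-0.0, -0.9, -0.2]
opening: 0.5
grasp_force: 0.0
```

Emit:
{"op": "carry_out", "data": {
  "targets": [
    {"dp":[0,0,0],"yaw":0},
    {"dp":[0,0,0],"yaw":0}
  ]
}}

```text
clock: 13.92
eef_pos: [543.2, 96.6, 165.8]
tcp_rot: [-3.141, 0.0, 1.691]
contact_force: [1.1, -1.0, 0.5]
opening: 0.501
grasp_force: 0.0
```

```bash
python3 - <<'E'
from h import *
im,c=snap('wrist','pics/w8.png');s=r.sense();print(s['eef_pos'],s['tcp_rot'],s['clock'],s['opening'],s['qpos'][5])
e=s['eef_pos'];k=np.array([544.7,96.9,137]);p=pix(c,[k])[0];print('knob px',p,'tcp',pix(c,[e])[0])
u,v=p.round().astype(int);g=cv2.cvtColor(im,cv2.COLOR_RGB2GRAY)
w=g[v-60:v+60:3,u-75:u+75:3]
for row in w:print(''.join('#' if a<35 else '+' if a<80 else '.' if a<150 else 'o' if a<200 else 'W' for a in row))
E
```

```text
[543.22902722  96.59138179 165.91108058] [-3.14101107e+00  6.16432382e-06  1.69165113e+00] 13.975 0.497193495957014 0.05236642544860768
knob px [332.05753767 264.12078394] tcp [329.86891928 284.18555247]
oooooooooooooooo...oooo...+++..++......ooooooooooo
..oooooooooooooo.ooo..oWWWWWW..++...+..ooooooooooo
...oooooooooooo.ooooWW..+++.oWWo+..+..oooooooooooW
.....ooooooooo.oo....++++++++++Wo++++.oooooooooooo
.......oooooooo..o++++++++++++++oW.o.ooooooooooooo
.........oooo.o.o++++++++++++++++.Wooooooooooooooo
..........ooooooo+++++++++++++++++oooooooooooooooW
..........oo.o..+++++++++++++++++++Woooooooooooooo
............o..++++++++++++++++++++.oooooooooooooo
............o..++++++++++oo+++++++++Wooooooooooooo
...............++++++++++oo+++++++++Wooooooooooooo
...............+++++#++++oo+++++++++.ooooooooooooo
..............+++++++++++oo++++++++++++ooooooooooo
..............++++##+#+++Wo+++++++++++.ooooooooooo
..............+++++++++++Wo+++++++++.ooooooooooooo
...............++++++#+++W.+++++++++oooooooooooooo
...............#+++++++++.++++++++++.ooooooooooooo
...............+++++#++++++++
[... 443 characters left out ...]
ooooooooo+++++++.oooooooooooooooooooo
............oooooooooo+++++++.oooooooooooooooooooo
...........ooooooooooo+++++++.oooooooooooooooooooo
..........oooooooooooo+++++++ooooooooooooooooooooo
++++++......ooooooooooooooooooooooooooooo.+++++ooo
++++##.........oooooooooooooooooooooooooo+++++++oo
++++##...........oooooooooooooooooooooooo+++++++oo
+++###..............ooooooooooooooooooooo+++++++.o
+++##+.................oooooooooooooooooo+++++++++
++####...................oooooooooooooooo+++++++++
++####......................ooooooooooooo+++++++++
++####.........................oooooooooo+++++++++
+#####...........................oooooooo+++++++++
+#####..............................ooooo+++++++++
```

```bash
python3 - <<'E'
from h import *
c=r.get_calibration('wrist');s=r.sense();e=s['eef_pos'];T=R.from_euler('xyz',s['tcp_rot'])
g=cv2.imread('pics/w8.png',0)
for v in(280,286,290):
    row=g[v,300:370].astype(int);i=np.where(row<110)[0]+300;i=i[(i>315)&(i<350)];print(v,i.min(),i.max())
col=g[275:305,333].tolist();print(col)
for v in(232,240,248):
    row=g[v,320:348];i=np.where(row>130)[0]+320;print('mark',v,i.tolist())
L=lambda p,z:T.inv().apply(world(c,p,z)-e)[:,:2].round(1).tolist()
print('near end',L([(333,292)],137),'mark',L([(334,232),(333,250)],137),'edges',L([(323,288),(342,288)],137),'pred k',T.inv().apply(np.array([544.7,96.9,0])-e))
E
```

```text
280 321 344
286 321 344
290 322 342
[40, 39, 35, 39, 37, 40, 38, 38, 39, 38, 38, 39, 43, 39, 39, 41, 38, 94, 185, 190, 191, 193, 192, 190, 189, 192, 191, 191, 193, 189]
mark 232 [332, 333, 334, 335]
mark 240 [332, 333, 334, 335]
mark 248 [332, 333, 334]
near end [[-17.1, 2.2]] mark [[19.0, 2.6], [8.5, 2.1]] edges [[-14.6, -3.6], [-14.6, 7.5]] pred k [1.30048182e-01 1.59394116e+00 1.65910181e+02]
```

Bar axis seen in the tool frame: y about +1.9, x about +2 to 4, angle within 3°. Descend onto the bar and grip.

Emit:
{"op": "carry_out", "data": {
  "targets": [
    {"dp":[2.5,1.8,30],"yaw":2},
    {"dp":[2.5,1.8,60],"yaw":2},
    {"dp":[2.5,1.8,78],"yaw":2},
    {"dp":[2.5,1.8,85],"yaw":2},
    {"dp":[2.5,1.8,85],"yaw":2}
  ]
}}

```text
clock: 14.6
eef_pos: [545.1, 99.3, 81.3]
tcp_rot: [-3.141, 0.0, 1.658]
contact_force: [0.4, -0.3, -0.1]
opening: 0.501
grasp_force: 0.0
```

Emit:
{"op": "carry_out", "data": {
  "targets": [
    {"dp":[0,0,0],"yaw":0},
    {"dp":[0,0,0],"yaw":0},
    {"dp":[0,0,0],"yaw":0},
    {"dp":[0,0,0],"yaw":0}
  ],
  "fingers": -1,
  "grip_force": 50
}}

```text
clock: 15.1
eef_pos: [546.3, 99.5, 82.3]
tcp_rot: [3.139, -0.0, 1.658]
contact_force: [2.1, -0.3, 5.8]
opening: 0.15
grasp_force: 53.0
```

```bash
python3 - <<'E'
from h import *
s=r.sense();print(s['eef_pos'],s['tcp_rot'],s['clock'],s['opening'],s['grasp_force'],s['contact_force'],s['wrist_torque'],s['joint_efforts'][5],tool(s['contact_force']))
E
```

```text
[546.33611232  99.48518984  82.26366853] [ 3.13878272e+00 -1.69680636e-04  1.65821806e+00] 15.1 0.14979137473915072 53.009727001190186 [ 2.08505979 -0.29650298  5.7578316 ] [-0.05195256 -0.35398763 -0.08099947] -0.011861370876431465 [-0.47644112  2.06738072 -5.75212603]
```

Emit:
{"op": "carry_out", "data": {
  "targets": [
    {"dp":[0,0.7,0],"yaw":10},
    {"dp":[0,0.7,0],"yaw":20},
    {"dp":[0,0.7,0],"yaw":30},
    {"dp":[0,0.7,0],"yaw":40}
  ]
}}

```text
clock: 15.6
eef_pos: [546.9, 99.5, 82.3]
tcp_rot: [3.14, -0.002, 0.955]
contact_force: [0.7, -0.9, 6.0]
opening: 0.154
grasp_force: 53.4
```

```bash
cat > st.py <<'E'
from h import *
s=r.sense();print(s['eef_pos'].round(1),s['tcp_rot'].round(3),round(s['clock'],2),round(s['opening'],3),round(s['grasp_force'],1),'F',s['contact_force'].round(1),'T',s['wrist_torque'].round(3),'e6',s['joint_efforts'][5].round(3),'q6',s['qpos'][5].round(3),'Ftool',tool(s['contact_force']).round(1))
E
python3 st.py
```

```text
[546.9  99.5  82.3] [ 3.14e+00 -2.00e-03  9.55e-01] 15.6 0.154 53.4 F [ 0.7 -0.9  6. ] T [-0.145 -0.305  0.121] e6 -2.171 q6 0.794 Ftool [-0.3  1.1 -6. ]
```

Lateral forces are small and the torque is about 0.12 N m as expected. Continue to 90°, then regrasp for range.

Emit:
{"op": "carry_out", "data": {
  "targets": [
    {"dp":[0,0,0],"yaw":10},
    {"dp":[0,0,0],"yaw":20},
    {"dp":[0,0,0],"yaw":30},
    {"dp":[0,0,0],"yaw":40},
    {"dp":[0,0,0],"yaw":45},
    {"dp":[0,0,0],"yaw":45}
  ]
}}

```text
clock: 16.35
eef_pos: [547.2, 99.2, 82.3]
tcp_rot: [3.141, -0.003, 0.173]
contact_force: [2.0, -2.9, 5.9]
opening: 0.152
grasp_force: 53.1
```

```bash
python3 st.py
```

```text
[547.2  99.2  82.3] [ 3.141e+00 -3.000e-03  1.730e-01] 16.35 0.152 53.1 F [ 2.  -2.9  5.9] T [-0.507 -0.44  -0.114] e6 0.452 q6 1.575 Ftool [ 1.4  3.2 -5.9]
```

Regrasp half a turn back with fingers wide open (they clear the bar without rising).

Emit:
{"op": "carry_out", "data": {
  "targets": [
    {"dp":[0,0,0],"yaw":0},
    {"dp":[0,0,0],"yaw":0},
    {"dp":[0,0,0],"yaw":0},
    {"dp":[0,0,0],"yaw":0},
    {"dp":[0,0,0],"yaw":-10},
    {"dp":[0,0,0],"yaw":-20},
    {"dp":[0,0,0],"yaw":-30},
    {"dp":[0,0,0],"yaw":-40},
    {"dp":[0,0,0],"yaw":-50},
    {"dp":[0,0,0],"yaw":-60},
    {"dp":[0,0,0],"yaw":-70},
    {"dp":[0,0,0],"yaw":-80}
  ],
  "fingers": 1
}}

```text
clock: 17.85
eef_pos: [545.6, 99.4, 81.1]
tcp_rot: [-3.141, -0.0, 1.577]
contact_force: [-0.1, -0.4, 0.3]
opening: 0.999
grasp_force: 0.0
```

Emit:
{"op": "carry_out", "data": {
  "targets": [
    {"dp":[0,0,0],"yaw":-10},
    {"dp":[0,0,0],"yaw":-20},
    {"dp":[0,0,0],"yaw":-30},
    {"dp":[0,0,0],"yaw":-40},
    {"dp":[0,0,0],"yaw":-50},
    {"dp":[0,0,0],"yaw":-60},
    {"dp":[0,0,0],"yaw":-70},
    {"dp":[0,0,0],"yaw":-80},
    {"dp":[0,0,0],"yaw":-90},
    {"dp":[0,0,0],"yaw":-100},
    {"dp":[0,0,0],"yaw":-100}
  ]
}}

```text
clock: 19.23
eef_pos: [545.6, 99.4, 81.1]
tcp_rot: [3.142, -0.0, -2.968]
contact_force: [0.2, 0.4, 0.1]
opening: 1.003
grasp_force: 0.0
```

Emit:
{"op": "carry_out", "data": {
  "targets": [
    {"dp":[0,0,0],"yaw":0},
    {"dp":[0,0,0],"yaw":0},
    {"dp":[0,0,0],"yaw":0},
    {"dp":[0,0,0],"yaw":0},
    {"dp":[0,0,0],"yaw":0},
    {"dp":[0,0,0],"yaw":0}
  ],
  "fingers": -1,
  "grip_force": 50
}}

```text
clock: 19.98
eef_pos: [545.8, 99.0, 81.4]
tcp_rot: [-3.141, 0.0, -2.967]
contact_force: [-0.0, -5.6, 3.7]
opening: 0.15
grasp_force: 50.9
```

```bash
python3 st.py
```

```text
[545.8  99.   81.4] [-3.141  0.    -2.967] 19.98 0.15 50.9 F [-0.  -5.6  3.7] T [-0.93   0.039  0.061] e6 0.085 q6 -1.568 Ftool [ 1.  -5.5 -3.7]
```

Emit:
{"op": "carry_out", "data": {
  "targets": [
    {"dp":[0,0,0],"yaw":3},
    {"dp":[0,0,0],"yaw":6},
    {"dp":[0,0,0],"yaw":9},
    {"dp":[0,0,0],"yaw":12}
  ]
}}

```text
clock: 20.48
eef_pos: [545.8, 99.1, 81.4]
tcp_rot: [-3.141, 0.0, 3.105]
contact_force: [0.2, -4.5, 4.2]
opening: 0.156
grasp_force: 51.0
```

```bash
python3 st.py
```

```text
[545.8  99.1  81.4] [-3.141  0.     3.105] 20.48 0.156 51.0 F [ 0.2 -4.5  4.2] T [-0.771  0.067  0.095] e6 -0.557 q6 -1.357 Ftool [-0.4 -4.5 -4.2]
```

Emit:
{"op": "carry_out", "data": {
  "targets": [
    {"dp":[0,0,0],"yaw":2.5},
    {"dp":[0,0,0],"yaw":5}
  ]
}}

```text
clock: 20.72
eef_pos: [545.8, 99.2, 81.4]
tcp_rot: [-3.141, 0.0, 3.018]
contact_force: [-0.2, -3.5, 3.1]
opening: 0.149
grasp_force: 51.0
```

```bash
python3 st.py
```

```text
[545.8  99.2  81.4] [-3.141  0.     3.018] 20.73 0.149 51.0 F [-0.2 -3.5  3.1] T [-0.647  0.084  0.149] e6 -0.44 q6 -1.27 Ftool [-0.2 -3.5 -3.1]
```

Emit:
{"op": "carry_out", "data": {
  "targets": [
    {"dp":[0,0,0],"yaw":2.5},
    {"dp":[0,0,0],"yaw":5}
  ]
}}

```text
clock: 20.98
eef_pos: [545.8, 99.2, 81.4]
tcp_rot: [-3.141, 0.0, 2.931]
contact_force: [-0.6, -2.4, 3.4]
opening: 0.157
grasp_force: 51.0
```

```bash
python3 st.py
```

```text
[545.8  99.2  81.4] [-3.141  0.     2.931] 20.98 0.157 51.0 F [-0.6 -2.4  3.4] T [-0.607  0.053  0.301] e6 -0.262 q6 -1.183 Ftool [ 0.  -2.4 -3.4]
```

Torque is rising (0.095, 0.149, 0.301): load is coming on. Small steps now.

Emit:
{"op": "carry_out", "data": {
  "targets": [
    {"dp":[0,0,0],"yaw":1.5},
    {"dp":[0,0,0],"yaw":3}
  ]
}}

```text
clock: 21.22
eef_pos: [545.8, 99.3, 81.3]
tcp_rot: [-3.142, 0.0, 2.879]
contact_force: [-0.9, -3.4, 4.7]
opening: 0.151
grasp_force: 51.1
```

```bash
python3 st.py
```

```text
[545.8  99.3  81.3] [-3.142  0.     2.879] 21.23 0.151 51.1 F [-0.9 -3.4  4.7] T [-0.652 -0.033  0.286] e6 -0.013 q6 -1.131 Ftool [-0.  -3.5 -4.7]
```

Emit:
{"op": "carry_out", "data": {
  "targets": [
    {"dp":[0,0,0],"yaw":1.5},
    {"dp":[0,0,0],"yaw":3}
  ]
}}

```text
clock: 21.48
eef_pos: [545.9, 99.3, 81.3]
tcp_rot: [3.142, 0.0, 2.826]
contact_force: [-0.6, -4.6, 4.3]
opening: 0.15
grasp_force: 51.3
```

```bash
python3 st.py
```

```text
[545.9  99.3  81.3] [3.142 0.    2.826] 21.48 0.15 51.3 F [-0.6 -4.6  4.3] T [-0.647 -0.071  0.336] e6 -0.032 q6 -1.078 Ftool [-0.9 -4.6 -4.3]
```

Emit:
{"op": "carry_out", "data": {
  "targets": [
    {"dp":[0,0,0],"yaw":1.5},
    {"dp":[0,0,0],"yaw":3}
  ]
}}

```text
clock: 21.72
eef_pos: [545.9, 99.4, 81.4]
tcp_rot: [3.141, 0.0, 2.774]
contact_force: [0.0, -4.0, 5.6]
opening: 0.151
grasp_force: 51.2
```

```bash
python3 st.py
```

```text
[545.9  99.4  81.4] [3.141 0.    2.774] 21.73 0.151 51.2 F [ 0.  -4.   5.6] T [-0.592 -0.011  0.31 ] e6 -0.059 q6 -1.026 Ftool [-1.5 -3.8 -5.6]
```

Emit:
{"op": "carry_out", "data": {
  "targets": [
    {"dp":[0,0,0],"yaw":1.5},
    {"dp":[0,0,0],"yaw":3}
  ]
}}

```text
clock: 21.98
eef_pos: [545.9, 99.4, 81.4]
tcp_rot: [3.141, 0.0, 2.721]
contact_force: [-0.5, -4.1, 4.2]
opening: 0.155
grasp_force: 51.2
```

```bash
python3 st.py
```

```text
[545.9  99.4  81.4] [3.141 0.    2.721] 21.98 0.155 51.2 F [-0.5 -4.1  4.2] T [-0.58  -0.07   0.252] e6 -0.096 q6 -0.973 Ftool [-1.2 -3.9 -4.2]
```

Emit:
{"op": "carry_out", "data": {
  "targets": [
    {"dp":[0,0,0],"yaw":1.5},
    {"dp":[0,0,0],"yaw":3}
  ]
}}

```text
clock: 22.22
eef_pos: [546.0, 99.4, 81.4]
tcp_rot: [3.141, 0.0, 2.669]
contact_force: [-0.2, -2.9, 5.4]
opening: 0.156
grasp_force: 51.2
```

```bash
python3 st.py
```

```text
[546.   99.4  81.4] [3.141 0.    2.669] 22.23 0.156 51.2 F [-0.2 -2.9  5.4] T [-0.486 -0.058  0.206] e6 -0.139 q6 -0.921 Ftool [-1.1 -2.7 -5.4]
```

Emit:
{"op": "carry_out", "data": {
  "targets": [
    {"dp":[0,0,0],"yaw":1.5},
    {"dp":[0,0,0],"yaw":3}
  ]
}}

```text
clock: 22.48
eef_pos: [546.0, 99.5, 81.4]
tcp_rot: [3.141, 0.0, 2.616]
contact_force: [0.2, -3.5, 4.6]
opening: 0.151
grasp_force: 51.1
```

```bash
python3 st.py
```

```text
[546.   99.5  81.4] [3.141 0.    2.616] 22.48 0.151 51.1 F [ 0.2 -3.5  4.6] T [-0.403 -0.183  0.194] e6 -0.18 q6 -0.868 Ftool [-1.9 -2.9 -4.6]
```

Torque has peaked and is falling along the slip line (0.336, 0.31, 0.25, 0.21, 0.19): slip is about 0.26. Two more small steps put it near 0.36, then release.

Emit:
{"op": "carry_out", "data": {
  "targets": [
    {"dp":[0,0,0],"yaw":1.5},
    {"dp":[0,0,0],"yaw":3}
  ]
}}

```text
clock: 22.72
eef_pos: [546.0, 99.5, 81.3]
tcp_rot: [3.141, 0.0, 2.564]
contact_force: [0.8, -3.0, 5.2]
opening: 0.151
grasp_force: 51.1
```

```bash
python3 st.py
```

```text
[546.   99.5  81.3] [3.141 0.    2.564] 22.73 0.151 51.1 F [ 0.8 -3.   5.2] T [-0.379 -0.157  0.084] e6 -0.222 q6 -0.816 Ftool [-2.3 -2.1 -5.2]
```

Emit:
{"op": "carry_out", "data": {
  "targets": [
    {"dp":[0,0,0],"yaw":1.5},
    {"dp":[0,0,0],"yaw":3}
  ]
}}

```text
clock: 22.98
eef_pos: [546.1, 99.5, 81.4]
tcp_rot: [3.141, 0.0, 2.511]
contact_force: [0.6, -2.4, 4.8]
opening: 0.155
grasp_force: 51.1
```

```bash
python3 st.py
```

```text
[546.1  99.5  81.4] [3.141 0.    2.511] 22.98 0.155 51.1 F [ 0.6 -2.4  4.8] T [-0.299 -0.268  0.058] e6 -0.255 q6 -0.763 Ftool [-1.9 -1.6 -4.8]
```

Torque is down to about 0.06, so the click is done. Release, rise, then check.

Emit:
{"op": "carry_out", "data": {
  "targets": [
    {"dp":[0,0,0],"yaw":0},
    {"dp":[0,0,0],"yaw":0},
    {"dp":[0,0,0],"yaw":0},
    {"dp":[0,0,0],"yaw":0},
    {"dp":[0,0,-30],"yaw":0},
    {"dp":[0,0,-80],"yaw":0},
    {"dp":[0,0,-130],"yaw":0},
    {"dp":[0,0,-130],"yaw":0},
    {"dp":[0,0,-130],"yaw":0}
  ],
  "fingers": 0.5
}}

```text
clock: 24.1
eef_pos: [545.3, 99.4, 210.8]
tcp_rot: [-3.141, -0.0, 2.513]
contact_force: [-0.2, 0.2, -0.8]
opening: 0.747
grasp_force: 0.0
```

```bash
python3 st.py; python3 - <<'E'
from h import *
im,c=snap('top','pics/t9.png')
g=cv2.cvtColor(im,cv2.COLOR_RGB2GRAY)[185:275:2,145:235:1]
for row in g[:, :]:print(''.join('#' if a<60 else '+' if a<105 else '.' if a<150 else 'o' if a<185 else 'W' for a in row))
E
```

```text
[545.3  99.4 210.8] [-3.141 -0.     2.513] 24.1 0.747 0.0 F [-0.2  0.2 -0.8] T [0.    0.004 0.015] e6 -0.0 q6 -0.765 Ftool [0.3 0.  0.8]
ooooooooooooooooooooooooooooooooooooooooooooooooooooooooooooooooo...oooooooooooo..+++++++#
ooooooooooooooooooooooooooooooooooooooooooooooooooooo.oooooooo......ooooooooooo...++#++++#
ooooooooooooooooooooooooooooooooooooooooooo.o.oo..o.o.......o.......oooooooooooo...+#+++++
oooooooooooooooooooooooooooooooo..oooooo............................ooooooooooooo..+##++++
ooooooooooooooooo.oooooo...o........................................ooooooooooooo..++##+++
ooooo.oooo..o........................................................oooooooooooo..++##+++
.o...................................................................ooooooooooooo.++###++
.....................................................................oooooooooooo..++###++
.....................................................................oooooooooooo...+####+
......................................................................oooooooooooo..+#####
.....................................................
[... 2431 characters left out ...]
WWWoooooooooooooooooooooooooooooo...oWWWWWWoooooooooooooooo...+
##########++ooWWWWWWWWWWWWWWWWWWWWWWoooooooo.oooooooooooooo...oWWWWWWWooooooooooooooooo..+
##########+.ooWWWWWWWWWWWWWWWWWWWWWWWWWWWWWWooooooo.ooooooo..oWWWWWWWWWoooooooooooooooo..+
##########+.oooWWWWWWWWWWWWWWWWWWWWWWWWWWWWWWWWWWWWooooooo.ooWWWWWWWWWWoooooooooooooooo..+
##########+.ooWWWWWWWWWWWWWWWWWWWWWWWWWWWWWWWWWWWWWWWWWWWWWWWWWWWWWWWWWoooooooooooooooo..+
###########+...oooooWWoWWWWWWWWWWWWWWWWWWWWWWWWWWWWWWWWWWWWWWWWWWWWWWWWoooooooooooooooo..+
##############+++....ooooooWWWWWWWWWWWWWWWWWWWWWWWWWWWWWWWWWWWWWWWWWWWWooooooooooooooooo..
####################++++....oooooWWWWWWWWWWWWWWWWWWWWWWWWWWWWWWWWWWWWWWooooooooooooooooo..
```

The torque ran the full click curve (peak about 0.34, falling to 0.06 N m, about 0.3 to 0.4 rad of slip). The block is still in the nest and the gripper is clear. Handing in.

```bash
python3 -c "
from rig import r
print(r.sign_off())"
```

```text
the job is handed in; nothing more can be done
None
```

I set the block in the mixer's nest and turned the knob through the clutch click to an estimated 0.3–0.4 rad of slip. I then released it and handed in at about 24 s; no verdict came back. The block's final seating against the fence was inferred from the torque curve, not checked in a close picture.

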